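Ready the drinks scale and timer

TASK

Get ready to mix a drink: with a fingertip lightly press, each about half-way in where it stays down by itself, first the green key of the drinks scale to switch it on, then its blue key to tare the shaker standing on it, and then the yellow key on top of the round kitchen timer to start it. Only press: do not lift, tip or push about the timer, the shaker, the funnel, the teapot lid or the tumbler.

Things in the scene. Friction and masses are not known exactly. Their poses are not given: they have to be found in the camera images.
- green_key (a joint): The green round key of the drinks scale (on), 32 mm across, travels 16 mm straight down. 0 = up (as at the start), 0.016 = fully down, at its hard stop; it counts as down from 0.003, half-way is plenty. It resists with about 4 N at the top, growing to 8 N at the bottom, and stays where it is left. Pressed slowly, half-way needs only about 6 N; driven fast or hard into its stop it takes a knock above 30 N.
- blue_key (a joint): The blue round key of the drinks scale (tare), 32 mm across, travels 16 mm straight down. 0 = up (as at the start), 0.016 = fully down, at its hard stop; it counts as down from 0.003, half-way is plenty. It resists with about 4 N at the top, growing to 8 N at the bottom, and stays where it is left. Pressed slowly, half-way needs only about 6 N; driven fast or hard into its stop it takes a knock above 30 N.
- timer_key (a joint): The yellow round key on top of the kitchen timer (start), 42 mm across, travels 16 mm straight down. 0 = up (as at the start), 0.016 = fully down, at its hard stop; it counts as down from 0.003, half-way is plenty. It resists with about 4 N at the top, growing to 8 N at the bottom, and stays where it is left. Pressed slowly, half-way needs only about 6 N; driven fast or hard into its stop it takes a knock above 30 N.
- green_top (a point): Centre of the top face of the green key, 56 mm above the table when up; it moves with the key. The key stands 18 mm out of a grey collar 40 mm across on the scale's front strip.
- blue_top (a point): Centre of the top face of the blue key, same build and height as the green one, 110 mm beside it. Which of the two is on the left varies.
- timer_top (a point): Centre of the top face of the timer's yellow key, 56 mm above the table when up; it moves with the key.
- scale: White drinks scale, fixed to the table, 240 (x) x 200 (y) x 36 mm high. Origin at the centre of its underside; its -x side is the front strip with the two keys (85 mm in front of the origin, 55 mm to either side) and a blank display between them; the steel platform with the shaker is at the back (+x). z is up.
- timer_mid (a point): The round white kitchen timer, 90 mm across, 38 mm high without its key, about 240 to 420 g, standing loose on the table; this point is on its axis, 18 mm above its underside.
- shaker_mid (a point): Stainless steel cocktail shaker with closed cap, 82 mm across, 200 mm tall, standing loose on the scale's platform (its top is 236 mm above the table), about 150 mm behind the keys; this point is half-way up its axis.
- funnel_mid (a point): Red plastic funnel standing loose on its mouth, 100 mm across, 110 mm tall, about 140 mm behind the timer; point half-way up its axis.
- lid_mid (a point): Blue ceramic teapot lid with a knob, 80 mm across, 45 mm tall, loose on the table about 130 mm in front of the timer; point half-way up its axis.
- tumbler_mid (a point): Amber glass tumbler, 72 mm across, 85 mm tall, loose at the right of the table; point half-way up its axis.

How it is judged:
By the outcome, as a careful person would: the job done as asked, in the order asked, and still so for the second after the job is handed in, with the robot touching nothing.
It also fails if it takes over 59 s, if anything falls off the work surface, if the arm or the gripper's body presses on something with over 40 N, if the wrist force passes 120 N, or if a joint passes its speed limit or range.

ROBOT

A 7-joint arm with a two-finger parallel gripper is mounted at the origin on the work surface. World frame = base frame: x ahead of the robot, y to its left, z up, the work surface at z = 0. Lengths are in m, angles in rad, forces in N, time in s.
With the tool pointing down it reaches from about 0.375 to 0.925 m from the base axis. Payload 3.1 kg.
Tool frame: the origin (TCP) lies at the very end of the fingers, on their centre line; the grasp point (between the pads) lies 19 mm behind it; x points along the fingers, z is the direction in which the jaws open and shut, and the axes are right-handed (so a half turn about x gives the same grasp; the last joint's range is limited). The gripper opens to 85 mm and grips with 20 to 120 N. Pads are 22 mm wide; open, the fingers measure 114 mm over their backs; the gripper's body (76 mm by 85 mm) begins 54 mm behind the grasp point. The pads swing forward as they close: fully open they stand 13 mm farther back than shut.
Start: joints at [-1.427, 0.383, 0.044, 1.598, -0.018, 1.161, -0.05], TCP at [0.156, 0.631, 0.231] pointing down, gripper open.
Joint ranges: [-2.61, 2.61], [-0.41, 2.15], [-1.48, 1.57], [0, 2.5], [-1.57, 4.71], [0.05, 1.97], [-2.85, 2.85]. Speed limits (rad/s): [2.79, 2.79, 3.14, 3.14, 3.14, 3.14, 3.14].

INTERFACE

Orientations are given as a unit quaternion [w, x, y, z].
In Python, from station import * gives the robot as it stands.
- The arm moves only by the tool play_rows, never from a script. Its argument "motion" is a list of rows, each a list of 3 entries, a list of its own where there are three numbers: the closure, from 0 (fully open) to 1 (shut), then the shift along the world's x, y, z in units of 60 mm (1.0 is 60 mm), then the turn about the world's z in units of 8 degrees (1.0 is 8 degrees). In form: [[claw, [x, y, z], yaw], ...]. A call has 1 to 8 rows; each row is the pose to reach, as a shift and turn from the pose measured when the call began; what a row does not reach only later rows make up. A row lasts 1/8 s, in which the tool goes at most 62.5 mm and 10.7 degrees, less where a joint would pass 70% of its speed; a pose out of reach is approached as far as the arm can. A call with a gripper value outside its range is refused whole. The fingers move at their own pace and stop on an object; "squeeze" is the grip in N (left out, the last holds). Time passes only in rows, so rows that repeat a pose let the fingers close. It gives the time, the measured TCP pose, the force and the opening at its end, in the units of the state.
- sense(): the state, without advancing time (a new reading comes with each control period).
- camera(name): name is "scene" or "top" or "wrist"; returns (picture, depth): 384x512x3 uint8, red, green, blue; 384x512 float32, m along the optical axis (not along the pixel's ray), 0 where there is no reading.
- camera_params(name): a dict with "K" (3x3 intrinsics, pixels), "R" (3x3) and "t" (3): a world point X has camera coordinates R X + t; the wrist camera has in their place "T_tool_cam" (4x4, takes a point from camera to tool coordinates, whose origin is the TCP and whose axes are the tool frame's). Camera axes: x right, y down, z forward; pixel columns grow to the right and rows downward; lengths in m; the calibration is good to about 2 mm. A picture is of the moment at which its call begins: read the wrist's pose just before it. camera_params takes no time and is no camera call.
- job_done(): hands the job in, once; it reports no verdict.
The state is a dict: "time": time; "qpos": joint angles; "dq": joint speeds; "joint_torque": joint torques, N m; "position": TCP position; "orientation": TCP orientation; "contact_force": force on the tool from outside, world axes, zero at the start; "moment": the same for the moment, N m; "grip_width": finger opening in m.
Only numpy, scipy, OpenCV 4.12 (cv2) and the standard library are available. Lean on these libraries where they do the work, as an engineer would, in place of code of your own. Each camera call takes 0.05 s, during which the arm holds its last target.

## Working session

There is one attempt and no reset: what is moved stays moved. The work goes in short steps, Python scripts to look and compute and a tool call to move; the robot and the scene stay as the last step left them, time stands still between calls to the robot, and variables do not carry over. Pictures are saved under pics/ and viewed, and the job is handed in when it is done.

Besides the shell and the picture viewer there is one more tool, called after "Call:" by a JSON object that holds its "fn" and its "kwargs". play_rows: Moves the arm, as the interface text tells. Its arguments: {"type":"object","properties":{"motion":{"type":"array","items":{"type":"array"}},"squeeze":{"type":"number"}},"required":["motion"]}

```bash
mkdir -p pics; ls; python3 - <<'E'
from station import *
import cv2
s=sense(); print({k:s[k] for k in ("time","position","orientation","contact_force","grip_width")})
for n in ("scene","top"):
    p,d=camera(n); cv2.imwrite(f"pics/{n}0.png",p[:,:,::-1]); import numpy as np; np.savez(f"{n}0.npz",p=p,d=d)
    print(camera_params(n))
E
```

```text
pics
{'time': 0.0, 'position': array([0.15540464, 0.63016255, 0.22984884]), 'orientation': array([ 0.55591297, -0.43669581,  0.55734331,  0.43546065]), 'contact_force': array([ 0.28479571,  0.40134668, -0.24676832]), 'grip_width': 0.08534036308740042}
{'K': array([[441.16723174,   0.        , 254.44730342],
       [  0.        , 441.16723174, 191.2931982 ],
       [  0.        ,   0.        ,   1.        ]]), 'R': array([[ 0.50943045,  0.86046366,  0.0091057 ],
       [ 0.56626737, -0.32724872, -0.75647177],
       [-0.64793664,  0.39052601, -0.65396296]]), 't': array([-0.22372136, -0.27773956,  1.55781908])}
{'K': array([[477.10916504,   0.        , 254.67385156],
       [  0.        , 477.10916504, 192.35757615],
       [  0.        ,   0.        ,   1.        ]]), 'R': array([[ 3.53781109e-04, -9.99994079e-01, -3.42289045e-03],
       [-9.77396521e-01,  3.77864929e-04, -2.11414046e-01],
       [ 2.11414087e-01,  3.42031551e-03, -9.77390600e-01]]), 't': array([-0.09146603,  0.60108578,  1.05790983])}
```

View pics/scene0.png

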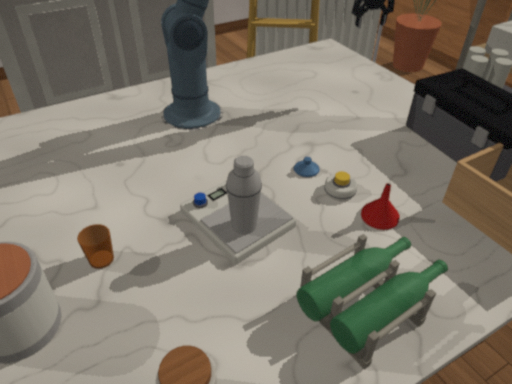

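View pics/top0.png

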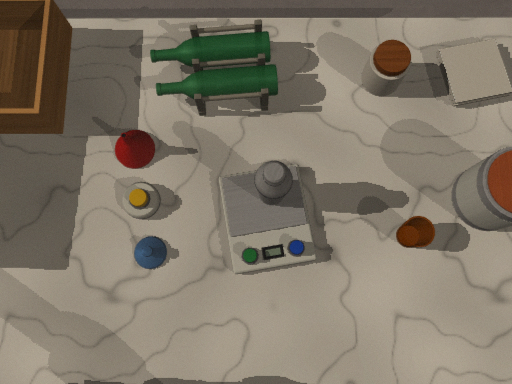

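The top view shows the green key near (250,256), blue near (297,247) and the yellow timer key near (139,198). The lid is at (150,252) and the funnel at (135,149). The scene view shows blue at (200,199) and yellow at (342,179), with green hidden behind the shaker.

```bash
cat > h.py <<'E'
import numpy as np,cv2
def ray(P,u,v,z):
    K,R,t=P["K"],P["R"],P["t"]; c=-R.T@t; d=R.T@np.linalg.inv(K)@np.array([u,v,1.]); return c+d*(z-c[2])/d[2]
HSV={"green":((50,110,40),(85,255,255)),"blue":((112,150,60),(125,255,255)),"yellow":((18,150,90),(32,255,255)),"lid":((100,90,40),(111,255,255)),"red":((174,150,60),(180,255,255))}
def blobs(p,c):
    h=cv2.cvtColor(p,cv2.COLOR_RGB2HSV); m=cv2.inRange(h,*map(np.array,HSV[c]))
    n,l,st,ce=cv2.connectedComponentsWithStats(m); return [(st[i].tolist(),ce[i].round(1)) for i in range(1,n) if st[i][4]>=25]
E
python3 - <<'E'
from station import *
from h import *
for n in ("top","scene"):
    z=np.load(n+"0.npz"); P=camera_params(n); h=cv2.cvtColor(z["p"],cv2.COLOR_RGB2HSV)
    if n=="top":
        for u,v in((250,256),(297,247),(139,198),(150,252)): print(h[v,u],z["d"][v,u])
    for c in HSV:
        for st,ce in blobs(z["p"],c): print(n,c,st,ce,ray(P,*ce,.056 if c in("green","blue","yellow") else .03).round(4))
p=np.load("top0.npz")["p"][130:290,100:330]; cv2.imwrite("pics/crop.png",cv2.resize(p[:,:,::-1],None,fx=3.4,fy=3.4))
E
```

```text
[ 65 174  88] 1.0971626
[112 198 121] 1.103008
[ 21 221 159] 1.1271889
[106 111  87] 1.1125209
top green [151, 32, 119, 33, 2381] [217.8  47.6] [0.9785 0.0022 0.056 ]
top green [157, 65, 121, 33, 2462] [225.8  80.9] [ 0.8875 -0.0193  0.056 ]
top green [243, 249, 14, 13, 141] [249.5 254.9] [ 0.4554 -0.0796  0.056 ]
top yellow [129, 189, 18, 17, 236] [137.4 197. ] [0.5917 0.186  0.056 ]
top lid [135, 237, 30, 31, 643] [148.4 252.3] [0.4637 0.1597 0.03  ]
top lid [289, 240, 15, 14, 87] [296.7 246.6] [ 0.4771 -0.1908  0.03  ]
scene green [351, 251, 13, 17, 103] [356.6 259.1] [0.8454 0.0233 0.056 ]
scene green [360, 268, 20, 12, 111] [369.1 273.2] [0.8896 0.0205 0.056 ]
scene green [331, 279, 83, 73, 1594] [368.2 316.7] [ 0.9709 -0.0545  0.056 ]
scene green [298, 284, 32, 35, 419] [312.8 302.1] [ 0.8881 -0.1287  0.056 ]
scene green [328, 289, 10, 11, 25] [331.6 294. ] [ 0.8916 -0.0833  0.056 ]
scene yellow [247, 0, 71, 56, 609] [275.9  24.8] [-0.4355  0.6331  0.056 ]
scene yellow [335, 172, 14, 13, 152] [341.6 178.1] [0.6042 0.1769 0.056 ]
scene lid [295, 158, 23, 18, 289] [306.2 167.6] [0.4919 0.1423 0.03  ]
scene lid [195, 193, 11, 12, 111] [199.7 198.6] [ 0.46   -0.1813  0.03  ]
```

View pics/crop.png

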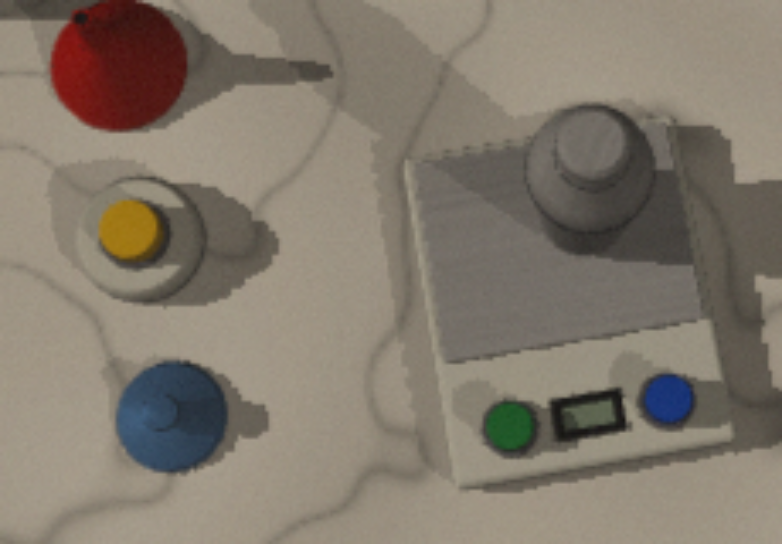

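```bash
python3 - <<'E'
from station import *
from h import *
from scipy.spatial.transform import Rotation as Ro
z=np.load("top0.npz"); P=camera_params("top"); h=cv2.cvtColor(z["p"],cv2.COLOR_RGB2HSV); K,R,t=P["K"],P["R"],P["t"]
for nm,lo,hi,(u,v) in(("g",(50,90,30),(85,255,255),(250,256)),("b",(100,120,30),(125,255,255),(297,247)),("y",(14,120,60),(32,255,255),(138,197))):
    m=cv2.inRange(h,np.array(lo),np.array(hi)); n,l,st,ce=cv2.connectedComponentsWithStats(m); i=l[v,u]
    ys,xs=np.where(l==i); dd=z["d"][ys,xs]; k=dd>0
    X=(R.T@((np.linalg.inv(K)@np.c_[xs,ys,xs*0+1].T)*dd-t[:,None]))[:,k].T
    top=X[X[:,2]>.050]
    print(nm,st[i],ce[i].round(1),"plane",ray(P,*ce[i],.056).round(4),"depth",np.median(top,0).round(4),len(top),(top.max(0)+top.min(0))[:2]/2,np.ptp(top,axis=0))
print(Ro.from_quat(sense()["orientation"][[1,2,3,0]]).as_matrix().round(3))
E
```

```text
g [243 248  14  14 150] [249.6 254.9] plane [ 0.4555 -0.0797  0.056 ] depth [ 0.4552 -0.0785  0.0559] 142 [ 0.45534906 -0.07957817] [0.02774429 0.02994979 0.00871045]
b [290 240  14  14 151] [296.2 246.8] plane [ 0.4742 -0.1874  0.056 ] depth [ 0.4737 -0.1871  0.0555] 145 [ 0.47489426 -0.18814813] [0.03033591 0.03029447 0.01019052]
y [129 189  19  18 276] [138.  197.5] plane [0.5905 0.1846 0.056 ] depth [0.5917 0.1863 0.0555] 241 [0.59193004 0.18640247] [0.03951383 0.04022384 0.01064444]
[[-0.    -0.971  0.239]
 [-0.002  0.239  0.971]
 [-1.    -0.    -0.002]]
```

Call:
{"fn": "play_rows", "kwargs": {"motion": [[1, [0.5, -0.8, 0], 0], [1, [1.0, -1.6, 0], 0], [1, [1.5, -2.4, 0], 0], [1, [2.0, -3.2, 0], 0], [1, [2.6, -4.0, 0], 0], [1, [3.1, -4.8, 0], 0], [1, [3.6, -5.6, 0], 0], [1, [4.1, -6.4, 0], 0]], "squeeze": 20}}

```text
time: 1.1
position: [0.4019, 0.2444, 0.2297]
orientation: [0.556, -0.437, 0.557, 0.436]
contact_force: [0.2, 1.3, -0.6]
grip_width: 0.0002
```

Call:
{"fn": "play_rows", "kwargs": {"motion": [[1, [0.15, -0.9, 0], 0], [1, [0.3, -1.8, 0], 0], [1, [0.45, -2.7, 0], 0], [1, [0.6, -3.6, -0.3], 0], [1, [0.75, -4.5, -0.6], 0], [1, [0.89, -5.2, -1.1], 0], [1, [0.89, -5.4, -1.7], 0], [1, [0.89, -5.4, -2.2], 0]]}}

```text
time: 2.1
position: [0.4545, -0.0815, 0.0964]
orientation: [0.556, -0.436, 0.559, 0.435]
contact_force: [-0.8, 0.9, -0.1]
grip_width: 0.0
```

```bash
python3 - <<'E'
from station import *
from h import *
s=sense(); print(s["position"],s["contact_force"],s["time"])
ims=[camera(n)[0] for n in("wrist","top")]
cv2.imwrite("pics/w1.png",ims[0][:,:,::-1]); cv2.imwrite("pics/t1.png",cv2.resize(ims[1][180:300,180:340,::-1],None,fx=4,fy=4))
E
```

```text
[ 0.45451314 -0.08145187  0.09643165] [-0.78359024  0.92135819 -0.0679646 ] 2.1
```

View pics/w1.png

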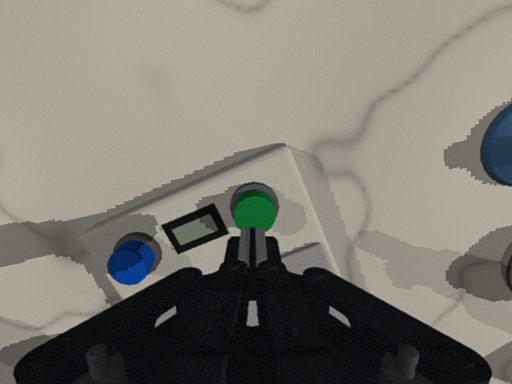

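View pics/t1.png

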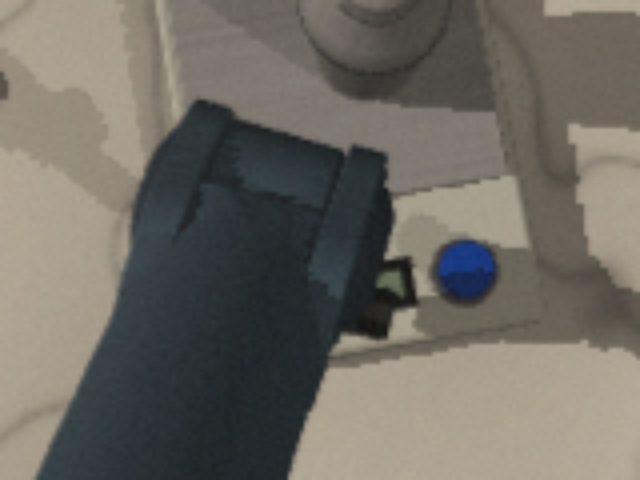

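The wrist view shows the green key's top at about (254,211), directly ahead of the closed fingertips at (252,240), and the blue key at (131,262). I'll cross-check both positions from the wrist view.

```bash
cat >> h.py <<'E'
def wrist_params(s,W):
    from scipy.spatial.transform import Rotation as Ro
    T=np.eye(4); T[:3,:3]=Ro.from_quat(np.array(s["orientation"])[[1,2,3,0]]).as_matrix(); T[:3,3]=s["position"]
    C=np.linalg.inv(T@W["T_tool_cam"]); return dict(K=W["K"],R=C[:3,:3],t=C[:3,3])
E
python3 - <<'E'
from station import *
from h import *
s=sense(); P=wrist_params(s,camera_params("wrist")); p=cv2.imread("pics/w1.png")[:,:,::-1].copy()
h=cv2.cvtColor(p,cv2.COLOR_RGB2HSV)
for lo,hi,(u,v) in(((50,150,90),(85,255,255),(254,205)),((108,150,90),(125,255,255),(131,264))):
    m=cv2.inRange(h,np.array(lo),np.array(hi)); n,l,st,ce=cv2.connectedComponentsWithStats(m);i=l[v,u]
    print(st[i],ce[i],ray(P,*ce[i],.056)); 
x=np.array([*s["position"]]); q=P["K"]@(P["R"]@x+P["t"]); print("tcp px",q/q[2])
E
```

```text
[ 234  196   42   35 1072] [254.72854478 212.8255597 ] [ 0.44917199 -0.07722557  0.056     ]
[ 107  243   48   42 1054] [131.08823529 265.22011385] [ 0.46864756 -0.18072539  0.056     ]
tcp px [251.50645737 241.38628574   1.        ]
```

Call:
{"fn": "play_rows", "kwargs": {"motion": [[1, [0, 0.03, -0.2], 0], [1, [0, 0.03, -0.4], 0], [1, [0, 0.03, -0.5], 0], [1, [0, 0.03, -0.58], 0], [1, [0, 0.03, -0.62], 0], [1, [0, 0.03, -0.66], 0], [1, [0, 0.03, -0.69], 0], [1, [0, 0.03, -0.72], 0]]}}

```text
time: 3.2
position: [0.4519, -0.0781, 0.0519]
orientation: [0.554, -0.435, 0.56, 0.437]
contact_force: [-1.3, -0.6, 6.0]
grip_width: -0.0002
```

Call:
{"fn": "play_rows", "kwargs": {"motion": [[1, [0, 0, -0.02], 0], [1, [0, 0, -0.04], 0], [1, [0, 0, -0.06], 0], [1, [0, 0, -0.07], 0], [1, [0, 0, -0.07], 0]]}}

```text
time: 3.82
position: [0.4519, -0.0782, 0.048]
orientation: [0.554, -0.435, 0.56, 0.437]
contact_force: [-2.3, -0.5, 5.4]
grip_width: 0.0
```

Call:
{"fn": "play_rows", "kwargs": {"motion": [[1, [0, 0, 0.2], 0], [1, [0, 0, 0.7], 0], [1, [0, 0, 0.8], 0], [1, [0.15, -0.6, 0.8], 0], [1, [0.3, -1.2, 0.8], 0], [1, [0.36, -1.7, 0.8], 0], [1, [0.36, -1.8, 0.8], 0], [1, [0.36, -1.8, 0.8], 0]]}}

```text
time: 4.82
position: [0.4729, -0.1856, 0.0956]
orientation: [0.554, -0.434, 0.56, 0.437]
contact_force: [0.0, 0.1, -1.3]
grip_width: 0.0001
```

```bash
python3 - <<'E'
from station import *
from h import *
s=sense(); print(s["position"],s["contact_force"],s["time"])
ims=[camera(n)[0] for n in("wrist","top")]
cv2.imwrite("pics/w2.png",ims[0][:,:,::-1]); cv2.imwrite("pics/t2.png",cv2.resize(ims[1][180:300,180:340,::-1],None,fx=4,fy=4))
E
```

```text
[ 0.47293405 -0.18560268  0.09563295] [ 0.02887237  0.12285268 -1.32506078] 4.825
```

View pics/w2.png

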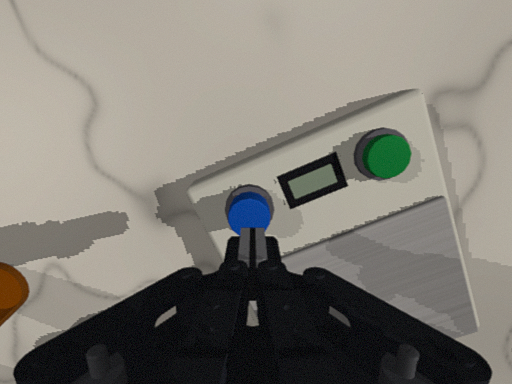

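The wrist view shows the blue key at (249,213), in line with the fingertips. The green key at (386,157) now sits lower in its collar. Next I'll press blue.

Call:
{"fn": "play_rows", "kwargs": {"motion": [[1, [0, 0, -0.2], 0], [1, [0, 0, -0.4], 0], [1, [0, 0, -0.5], 0], [1, [0, 0, -0.58], 0], [1, [0, 0, -0.62], 0], [1, [0, 0, -0.66], 0], [1, [0, 0, -0.69], 0], [1, [0, 0, -0.72], 0]]}}

```text
time: 5.92
position: [0.4734, -0.1846, 0.0529]
orientation: [0.554, -0.434, 0.559, 0.438]
contact_force: [-0.8, 0.8, 5.0]
grip_width: 0.0001
```

Call:
{"fn": "play_rows", "kwargs": {"motion": [[1, [0, 0, -0.02], 0], [1, [0, 0, -0.04], 0], [1, [0, 0, -0.06], 0], [1, [0, 0, -0.08], 0], [1, [0, 0, -0.08], 0]]}}

```text
time: 6.55
position: [0.4735, -0.1846, 0.0484]
orientation: [0.554, -0.434, 0.559, 0.438]
contact_force: [-1.0, 0.7, 4.8]
grip_width: -0.0002
```

Call:
{"fn": "play_rows", "kwargs": {"motion": [[1, [0, 0, 0.2], 0], [1, [0, 0, 1.0], 0], [1, [-0.2, 0.3, 1.8], 0], [1, [-0.2, 1.1, 2.0], 0], [1, [-0.1, 2.0, 2.0], 0], [1, [0.1, 2.9, 2.0], 0], [1, [0.5, 3.7, 2.0], 0], [1, [0.9, 4.5, 2.0], 0]]}}

```text
time: 7.55
position: [0.5282, 0.0872, 0.1692]
orientation: [0.555, -0.434, 0.559, 0.438]
contact_force: [0.9, -0.5, 0.6]
grip_width: 0.0003
```

```bash
python3 - <<'E'
from station import *
from h import *
s=sense(); print(s["position"],s["contact_force"],s["time"])
p,d=camera("top"); cv2.imwrite("pics/t3.png",cv2.resize(p[120:300,90:330,::-1],None,fx=3,fy=3))
P=camera_params("top");K,R,t=P["K"],P["R"],P["t"]
for u,v in((250,256),(297,247),(249,255),(296,246)):
    x=d[v,u]*(np.linalg.inv(K)@[u,v,1]); print(u,v,p[v,u],R.T@(x-t))
E
```

```text
[0.52819143 0.08718549 0.16915026] [ 0.93707379 -0.52566709  0.59857695] 7.55
250 256 [ 39 102  48] [ 0.45326469 -0.08067607  0.05150483]
297 247 [ 32  64 140] [ 0.47400369 -0.1896618   0.05188647]
249 255 [37 99 46] [ 0.45608703 -0.07826071  0.04518654]
296 246 [ 28  59 136] [ 0.47664741 -0.18765188  0.0486645 ]
```

View pics/t3.png

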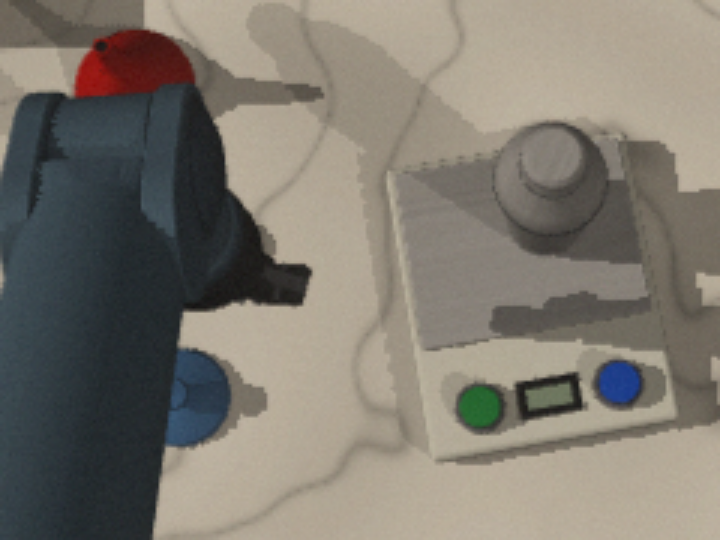

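The top view shows both keys pressed, green at crop (480,406) and blue at (619,381), with the shaker undisturbed. Next is the timer.

Call:
{"fn": "play_rows", "kwargs": {"motion": [[1, [0.5, 0.8, 0], 0], [1, [0.9, 1.4, 0], 0], [1, [1.05, 1.65, -0.2], 0], [1, [1.05, 1.65, -0.7], 0], [1, [1.05, 1.65, -1.1], 0], [1, [1.05, 1.65, -1.2], 0], [1, [1.05, 1.65, -1.2], 0]]}}

```text
time: 8.48
position: [0.5946, 0.1959, 0.0977]
orientation: [0.555, -0.437, 0.554, 0.441]
contact_force: [-0.1, 0.2, -0.7]
grip_width: -0.0001
```

```bash
python3 - <<'E'
from station import *
from h import *
s=sense(); print(s["position"],s["contact_force"],s["time"])
p,_=camera("wrist"); cv2.imwrite("pics/w4.png",p[:,:,::-1])
E
```

```text
[0.59459003 0.19592942 0.09770761] [-0.07940422  0.19515114 -0.74291224] 8.475
```

View pics/w4.png

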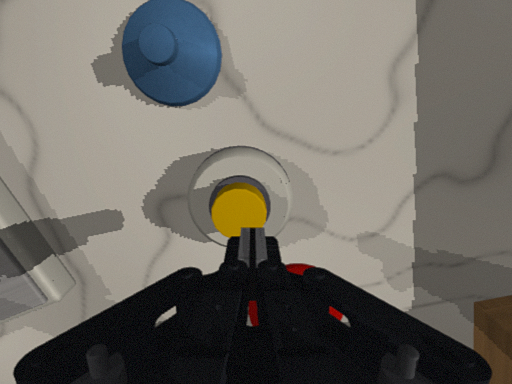

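The wrist view shows the yellow key at (238,211), left of the fingertips at (252,240). That agrees with the TCP being about 10 mm too far in +y, so I'll correct before descending.

Call:
{"fn": "play_rows", "kwargs": {"motion": [[1, [-0.03, -0.15, 0], 0], [1, [-0.03, -0.15, -0.2], 0], [1, [-0.03, -0.15, -0.4], 0], [1, [-0.03, -0.15, -0.5], 0], [1, [-0.03, -0.15, -0.55], 0], [1, [-0.03, -0.15, -0.55], 0]]}}

```text
time: 9.28
position: [0.5932, 0.1872, 0.065]
orientation: [0.555, -0.437, 0.554, 0.441]
contact_force: [-0.1, -0.1, -0.1]
grip_width: -0.0001
```

Call:
{"fn": "play_rows", "kwargs": {"motion": [[1, [-0.01, 0, -0.05], 0], [1, [-0.01, 0, -0.1], 0], [1, [-0.01, 0, -0.13], 0], [1, [-0.01, 0, -0.16], 0], [1, [-0.01, 0, -0.19], 0], [1, [-0.01, 0, -0.22], 0], [1, [-0.01, 0, -0.24], 0], [1, [-0.01, 0, -0.24], 0]]}}

```text
time: 10.28
position: [0.5928, 0.1872, 0.0511]
orientation: [0.555, -0.437, 0.554, 0.441]
contact_force: [-1.6, -0.4, 5.1]
grip_width: 0.0
```

Call:
{"fn": "play_rows", "kwargs": {"motion": [[1, [0, 0, -0.02], 0], [1, [0, 0, -0.04], 0], [1, [0, 0, -0.05], 0], [1, [0, 0, -0.05], 0]]}}

```text
time: 10.78
position: [0.5928, 0.1872, 0.0484]
orientation: [0.555, -0.437, 0.554, 0.441]
contact_force: [-1.8, 0.6, 4.1]
grip_width: -0.0003
```

Call:
{"fn": "play_rows", "kwargs": {"motion": [[1, [0, 0, 0.15], 0], [1, [0, 0, 0.8], 0], [1, [0, 0, 1.7], 0], [1, [0, 0, 2.5], 0], [1, [-0.3, 0.8, 2.8], 0], [1, [-0.6, 1.7, 2.8], 0], [1, [-0.9, 2.6, 2.8], 0], [1, [-1.2, 3.4, 2.8], 0]]}}

```text
time: 11.78
position: [0.5199, 0.3936, 0.2167]
orientation: [0.555, -0.437, 0.553, 0.441]
contact_force: [0.8, -0.1, -0.1]
grip_width: 0.0002
```

Call:
{"fn": "play_rows", "kwargs": {"motion": [[1, [-0.4, 0.8, 0], 0], [1, [-0.8, 1.6, 0], 0], [1, [-1.0, 2.0, 0], 0], [1, [-1.0, 2.0, 0], 0]]}}

```text
time: 12.28
position: [0.4581, 0.5156, 0.2162]
orientation: [0.554, -0.439, 0.552, 0.443]
contact_force: [-1.2, -0.0, 0.7]
grip_width: -0.0001
```

```bash
python3 - <<'E'
from station import *
from h import *
s=sense(); print(s["position"],s["contact_force"],s["time"])
z0=np.load("top0.npz"); p,d=camera("top"); q,_=camera("scene"); cv2.imwrite("pics/t5.png",p[:,:,::-1]);cv2.imwrite("pics/s5.png",q[:,:,::-1])
P=camera_params("top");K,R,t=P["K"],P["R"],P["t"]
def X(dd,ys,xs): return (R.T@((np.linalg.inv(K)@np.c_[xs,ys,xs*0+1].T)*dd[ys,xs]-t[:,None])).T
for nm,lo,hi,(u,v) in(("g",(50,90,30),(85,255,255),(250,255)),("b",(100,120,30),(125,255,255),(296,247)),("y",(14,120,60),(32,255,255),(138,198)),("lid",(100,90,30),(125,255,255),(150,255)),("fun",(170,120,40),(180,255,255),(133,155))):
    for pp,dd in((z0["p"],z0["d"]),(p,d)):
        m=cv2.inRange(cv2.cvtColor(pp,cv2.COLOR_RGB2HSV),np.array(lo),np.array(hi)); n,l,st,ce=cv2.connectedComponentsWithStats(m); i=l[v,u]
        ys,xs=np.where(l==i); print(nm,st[i],ce[i].round(1),np.median(X(dd,ys,xs),0).round(4))
E
```

```text
[0.45808289 0.51564727 0.21620745] [-1.15688677 -0.00267777  0.66497481] 12.275
g [243 248  14  14 150] [249.6 254.9] [ 0.4552 -0.0796  0.0558]
g [243 249  14  14 139] [249.7 255.1] [ 0.4559 -0.0806  0.0475]
b [290 240  14  14 151] [296.2 246.8] [ 0.4737 -0.1871  0.0554]
b [290 241  13  13 142] [296.  247.1] [ 0.4744 -0.1878  0.0476]
y [129 189  19  18 276] [138.  197.5] [0.5909 0.1848 0.0552]
y [130 189  18  18 259] [138.4 197.7] [0.5914 0.1857 0.0472]
lid [     0      0    512    384 195797] [255.8 191.3] [ 6.083e-01 -9.530e-02  2.000e-04]
lid [     0      0    512    384 195973] [255.7 191.3] [ 6.081e-01 -9.530e-02  3.000e-04]
fun [     0      0    512    384 196596] [255.5 191.5] [ 6.061e-01 -9.530e-02  2.000e-04]
fun [     0      0    512    384 196595] [255.5 191.5] [ 6.061e-01 -9.470e-02  3.000e-04]
```

View pics/t5.png

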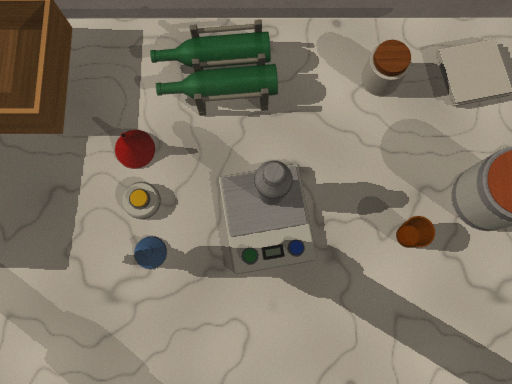

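View pics/s5.png

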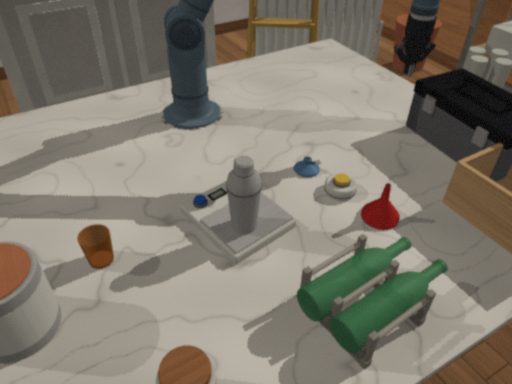

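All three keys sit about 8 mm lower than at the start. In both views the shaker, timer, lid, funnel and tumbler are where they began, and the arm is clear. I'll hand it in.

```bash
python3 -c "
from station import *
print(job_done())"
```

```text
the job is handed in; nothing more can be done
None
```

I pressed the green key, then the blue key, then the yellow timer key, each slowly with the closed fingertips. I then moved the arm clear and handed the job in at about 12.4 s.

- **Keys:** In the last top-camera depth reading the key tops were at 47.5 mm (green), 47.6 mm (blue) and 47.2 mm (yellow). They started at about 55–56 mm, so each is roughly 8 mm down and stayed there by itself.
- **Forces:** The readings after each press move were 4–6 N upward. The peak between readings was not recorded.
- **Other objects:** By eye, the shaker, timer, funnel, lid and tumbler had not moved in either final picture. The timer key's measured centre shifted by no more than 1 mm.

**Checks that failed or disagreed:**
- My numeric before-and-after check of the lid and funnel failed because it picked the background, so only the pictures cover those two.
- The wrist camera's key positions differed from the top camera's by about 6–9 mm. I put this down to partly hidden or shaded keys and used the top-camera values.
- The first approach to the timer stopped about 10 mm off, and I corrected that before pressing.

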